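Turn the face-down clock over onto the checking mat

TASK

Three wooden desk clocks have been unpacked from the donation boxes, and one of them lies face down, with its black back and orange price dot showing. Turn that clock over and lay it on the blue mat, dial up, lying flat with its middle inside the white ring, and let go of it; tipping it over from standing on the mat is fine, but do not let it drop through the air. Leave the other two clocks where they lie.

Things in the scene. Friction and masses are not known exactly. Their poses are not given: they have to be found in the camera images.
- clock: the clock lying face down: plain wooden block 96 (x) x 58 (y) x 34 mm (z), 0.19-0.33 kg, centre of mass central. Its black back with a 28 mm orange dot is up; the white dial is underneath. Grip it across the 58 mm width; it stands on either 58 x 34 mm end and falls over if tipped about 20 degrees from there. Origin: centre of the block; x to 12 o'clock, z out of the BACK (up at the start, down when done).
- mat: fixed flat blue mat, 260 x 260 mm, 6 mm thick, firm, with a printed white ring 120 mm in diameter round its centre. Origin at the centre of its underside, on the table; z up.
- clock_b: another such clock, 96 x 58 x 34 mm and 0.25 kg, already lying dial up (white dial with brass rim showing); it is to be left alone. Origin at the centre of the block; x points to 12 o'clock along the 96 mm length, y across the 58 mm width, z out of the dial (up).
- clock_c: another such clock, 96 x 58 x 34 mm and 0.25 kg, already lying dial up (white dial with brass rim showing); it is to be left alone. Origin at the centre of the block; x points to 12 o'clock along the 96 mm length, y across the 58 mm width, z out of the dial (up).

How it is judged:
By the outcome, as a careful person would: the job done as asked, in the order asked, and still so for the second after the job is handed in, with the robot touching nothing.
It also fails if it takes over 54 s, if anything falls off the work surface, if the arm or the gripper's body presses on something with over 40 N, if the wrist force passes 120 N, or if a joint passes its speed limit or range.

ROBOT

A 6-joint arm with a two-finger parallel gripper is mounted at the origin on the work surface. World frame = base frame: x ahead of the robot, y to its left, z up, the work surface at z = 0. Lengths are in m, angles in rad, forces in N, time in s.
With the tool pointing down it reaches from about 0.425 to 0.95 m from the base axis. Payload 3.5 kg.
Tool frame: the origin (TCP) lies on the centre line of the jaws, within the pads' length; the fingertips stand 11 mm ahead of it and the grasp point (between the pads) lies 8 mm behind it; x points along the fingers, y is the direction in which the jaws open and shut, and the axes are right-handed (so a half turn about x gives the same grasp; the last joint's range is limited). The gripper opens to 85 mm and grips with 20 to 120 N. Pads are 22 mm wide; open, the fingers measure 114 mm over their backs; the gripper's body (76 mm by 85 mm) begins 54 mm behind the grasp point. The pads swing forward as they close: fully open they stand 13 mm farther back than shut.
Start: joints at [1.101, 0.286, 1.577, -0, 1.279, -0.15], TCP at [0.212, 0.641, 0.242] pointing down, gripper open.
Joint ranges: [-2.77, 2.77], [-0.9, 2.22], [0.21, 2.48], [-1.53, 4.67], [0.24, 2.81], [-2.84, 2.84]. Speed limits (rad/s): [2.79, 2.79, 3.14, 3.14, 3.14, 3.14].

INTERFACE

Orientations are given as a unit quaternion [x, y, z, w].
In Python, from plant import ctrl gives the robot as it stands. The module is installed in compiled form; this text tells all that it offers.
- The arm moves only by the tool drive_tool, never from a script. Its argument "series" is a list of rows, each a list of 2 entries, a list of its own where there are three numbers: the shift along the tool's x, y, z in units of 50 mm (1.0 is 50 mm), then the turn, a rotation vector about the tool's x, y, z in degrees. A call has 1 to 5 rows; each row shifts and turns the pose as measured when the row begins, along the tool's axes as they then stand; what a row does not reach is not made up. A row lasts 1/10 s, in which the tool goes at most 50 mm and 8.59 degrees, less where a joint would pass 70% of its speed; a pose out of reach is approached as far as the arm can. A call is refused whole if a number of a shift passes 1 or a number of a turn 8.59, either way. A call with a gripper value outside its range is refused whole. "grip" is the gripper's target within -1 to 1 (fully open at 1, half-way at 0, shut at -1), set as the call begins (left out, the last holds). The fingers move at their own pace and stop on an object; "newtons" is the grip in N (left out, the last holds). Time passes only in rows, so rows that do not move let the fingers close. It gives the time, the measured TCP pose, the force and the opening at its end, in the units of the state.
- ctrl.get_state(): the state, without advancing time (a new reading comes with each control period).
- ctrl.read_camera(name): name is "scene" or "side" or "wrist"; returns a dict with "img" (384x512x3 uint8, red, green, blue), "camera_matrix" (3x3 intrinsics, pixels), "k1" (the pictures are not rectified: a ray, as slopes to the right and down, at radius r is drawn at 1 + k1 r^2 times it, then the intrinsics apply), "R" (3x3) and "t" (3): a world point X has camera coordinates R X + t. Camera axes: x right, y down, z forward; pixel columns grow to the right and rows downward; lengths in m; the calibration is good to about 2 mm. A picture is of the moment at which its call begins. There is no depth.
- ctrl.sign_off(): hands the job in, once; it reports no verdict.
The state is a dict: "time": time; "qpos": joint angles; "dq": joint speeds; "joint_efforts": joint torques, N m; "eef_pos": TCP position; "tcp_rot": TCP orientation; "contact_force": force on the tool from outside, world axes, zero at the start; "wrist_torque": the same for the moment, N m; "opening": opening from 0.0 (shut) to 1.0 (fully open).
Only numpy, scipy, OpenCV 4.12 (cv2) and the standard library are available. Lean on these libraries where they do the work, as an engineer would, in place of code of your own. Each camera call takes 0.05 s, during which the arm holds its last target.

## Working session

There is one attempt and no reset: what is moved stays moved. The work goes in short steps, Python scripts to look and compute and a tool call to move; the robot and the scene stay as the last step left them, time stands still between calls to the robot, and variables do not carry over. Pictures are saved under pics/ and viewed, and the job is handed in when it is done.

Besides the shell and the picture viewer there is one more tool, called in YAML: its name, and indented under it one key for each argument. drive_tool: Moves the arm, as the interface text tells. Its arguments: {"type":"object","properties":{"series":{"type":"array"},"grip":{"type":"number"},"newtons":{"type":"number"}},"required":["series"]}

```bash
mkdir -p pics
cat > h.py <<'E'
import numpy as np, cv2
from plant import ctrl
from scipy.spatial.transform import Rotation as Ro
def snap(n,f):
    c=ctrl.read_camera(n); cv2.imwrite('pics/'+f+'.png',c['img'][:,:,::-1]); np.savez('pics/'+f+'.npz',**c); return c
def pix2w(c,uv,z):
    K=np.array(c['camera_matrix']);k=float(c['k1'])
    d=np.array([(uv[0]-K[0,2])/K[0,0],(uv[1]-K[1,2])/K[1,1]])
    s=d.copy()
    for _ in range(30): s=d/(1+k*(s@s))
    R=np.array(c['R']);t=np.array(c['t'])
    o=-R.T@t; r=R.T@np.array([s[0],s[1],1]); return o+r*(z-o[2])/r[2]
def w2pix(c,X):
    K=np.array(c['camera_matrix']);k=float(c['k1'])
    p=np.array(c['R'])@np.array(X)+np.array(c['t']); s=p[:2]/p[2]; s=s*(1+k*(s@s))
    return np.array([K[0,0]*s[0]+K[0,2],K[1,1]*s[1]+K[1,2]])
def crop(f,x0,y0,x1,y1,s,out):
    i=cv2.imread('pics/'+f+'.png')[y0:y1,x0:x1]; cv2.imwrite('pics/'+out+'.png',cv2.resize(i,None,fx=s,fy=s,interpolation=cv2.INTER_CUBIC))
E
python3 - <<'E'
from h import *
for n in ['scene','side','wrist']: snap(n,n+'0')
s=ctrl.get_state(); print(s); print(Ro.from_quat(s['tcp_rot']).as_matrix().round(3))
E
```

```text
{'time': 0.15, 'qpos': array([ 1.10099675e+00,  2.87028757e-01,  1.57790090e+00, -1.67418784e-05,
        1.27861364e+00, -1.49986609e-01]), 'dq': array([ 0.00110995, -0.00087478, -0.00394304,  0.000896  , -0.00151963,
        0.00096169]), 'joint_efforts': array([ 7.23064659e-04, -4.06596494e+01, -2.93143272e+01, -1.12131693e-04,
        3.93298280e-03,  6.79434962e-07]), 'eef_pos': array([0.21194174, 0.64031609, 0.24118793]), 'tcp_rot': array([ 0.11192943,  0.6982905 , -0.11324649,  0.69788066]), 'contact_force': array([-0.26394976,  0.51588585,  0.38283597]), 'wrist_torque': array([-0.02345663, -0.02900949,  0.02001294]), 'opening': 0.9964418007675527}
[[-0.001  0.314  0.949]
 [-0.002  0.949 -0.314]
 [-1.    -0.002 -0.   ]]
```

View pics/scene0.png

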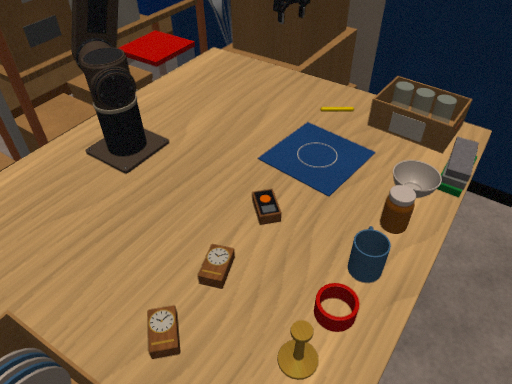

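View pics/side0.png

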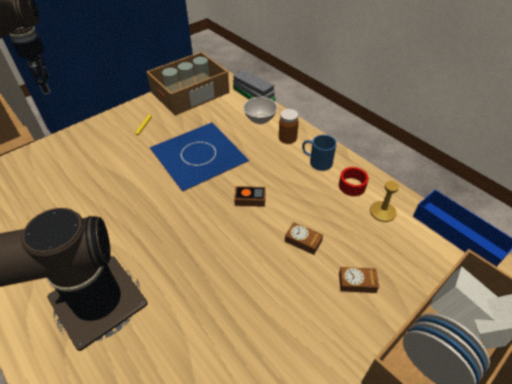

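View pics/wrist0.png

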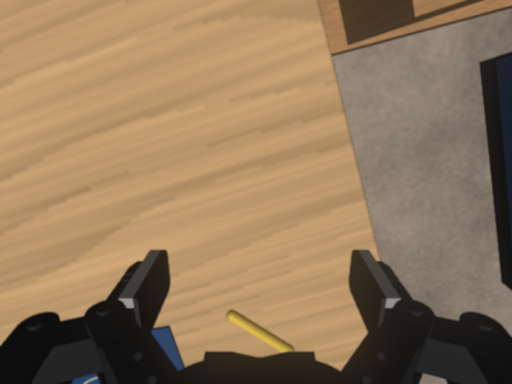

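The face-down clock is at about (266,206) in the scene view and (250,196) in the side view. The mat ring is at (317,155) in scene and (198,153) in side. I'll enlarge both.

Run:
```python
from h import *
crop('scene0',240,180,295,235,12,'c1')
crop('side0',225,175,280,215,12,'c2')
for f,uvs in (('scene0',[(317,155),(266,206)]),('side0',[(198,153),(250,196)])):
    c=np.load('pics/'+f+'.npz')
    print([pix2w(c,u,z).round(3) for u,z in zip(uvs,(.006,.034))], (-c['R'].T@c['t']).round(2))
```

```text
[array([0.526, 0.288, 0.006]), array([ 0.533, -0.007,  0.034])] [ 0.94 -0.63  0.77]
[array([0.525, 0.292, 0.006]), array([ 0.516, -0.005,  0.034])] [-0.   -0.65  0.95]
```

View pics/c1.png

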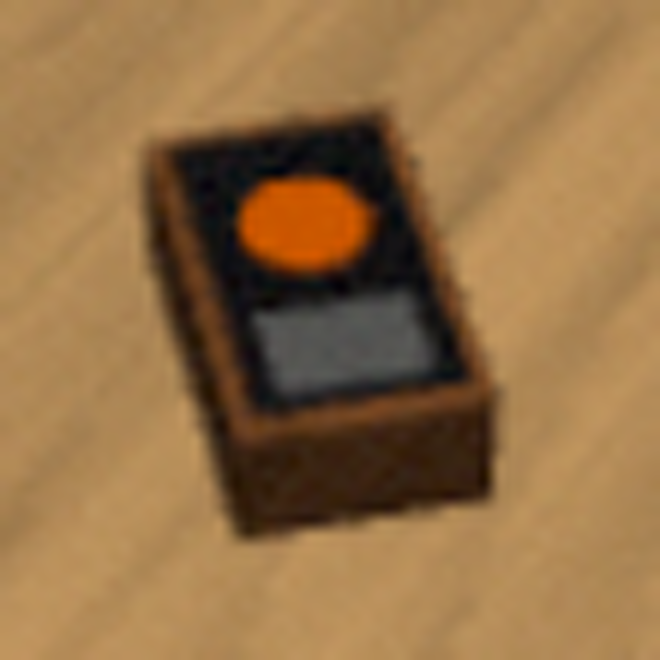

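View pics/c2.png

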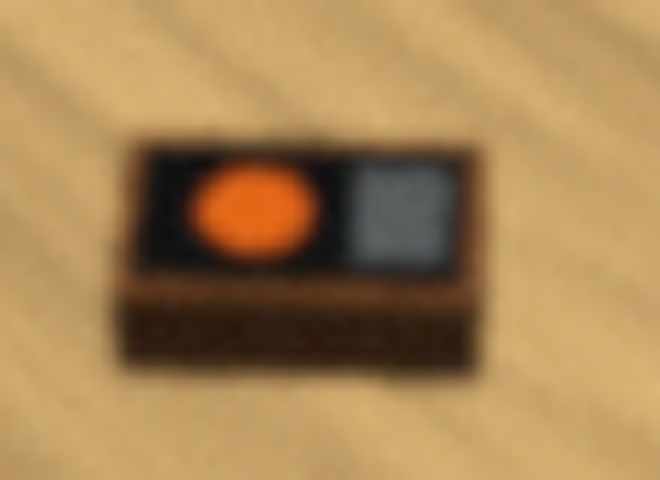

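```bash
python3 - <<'E'
from h import *
def go(f,o,pts,z=.034):
    c=np.load('pics/'+f+'.npz'); 
    P=np.array([pix2w(c,((p[0]+.5)/12-.5+o[0],(p[1]+.5)/12-.5+o[1]),z) for p in pts]);print(f,P.round(4)[:,:2].tolist(),P.mean(0).round(4))
    for i in range(4):
        d=P[(i+1)%4]-P[i]; print(np.linalg.norm(d).round(4),np.degrees(np.arctan2(d[1],d[0])).round(1))
go('scene0',(240,180),[(150,140),(385,108),(490,385),(240,432)])
go('side0',(225,175),[(130,140),(480,145),(480,300),(118,300)])
for f in('scene0','side0'):
    c=np.load('pics/'+f+'.npz'); im=c['img'].astype(int)
    hsv=cv2.cvtColor(c['img'],cv2.COLOR_RGB2HSV)
    m=((hsv[...,0]>100)&(hsv[...,0]<125)&(hsv[...,1]>150)&(hsv[...,2]>60)).astype(np.uint8)
    n,l,st,ce=cv2.connectedComponentsWithStats(m)
    for i in range(1,n):
        if st[i,4]>800:print(st[i],ce[i])
E
python3 - <<'E'
from h import *
crop('scene0',255,115,385,200,6,'c3')
crop('side0',140,115,255,195,6,'c4')
E
```

```text
scene0 [[0.4708, 0.0193], [0.5087, 0.0571], [0.5741, -0.0037], [0.5378, -0.0444]] [0.5228 0.0071 0.034 ]
0.0535 44.9
0.0892 -42.9
0.0545 -131.7
0.0924 136.5
side0 [[0.5077, 0.0576], [0.5759, -0.0044], [0.5399, -0.0452], [0.4702, 0.0156]] [0.5234 0.0059 0.034 ]
0.0922 -42.3
0.0545 -131.5
0.0925 138.9
0.0563 48.2
[ 259  123  115   73 3478] [317.12018401 158.42898217]
[ 152  124   95   66 2636] [197.72003035 156.1168437 ]
[ 419  191   93   70 1162] [463.39586919 227.66437177]
```

View pics/c3.png

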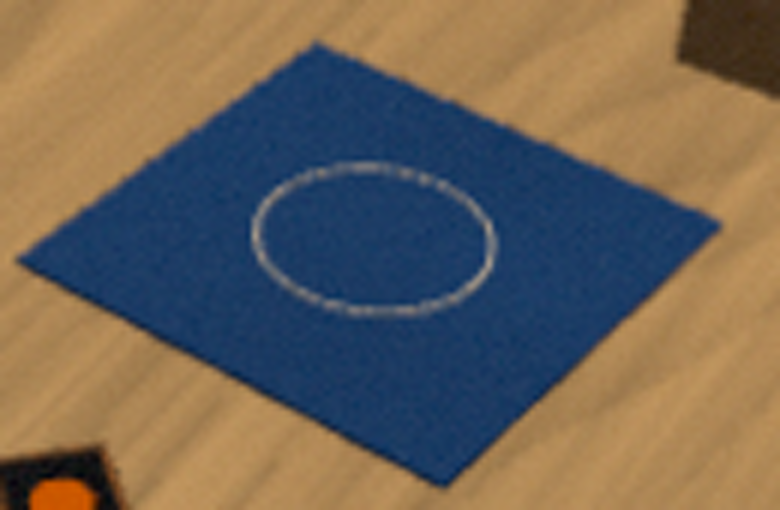

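View pics/c4.png

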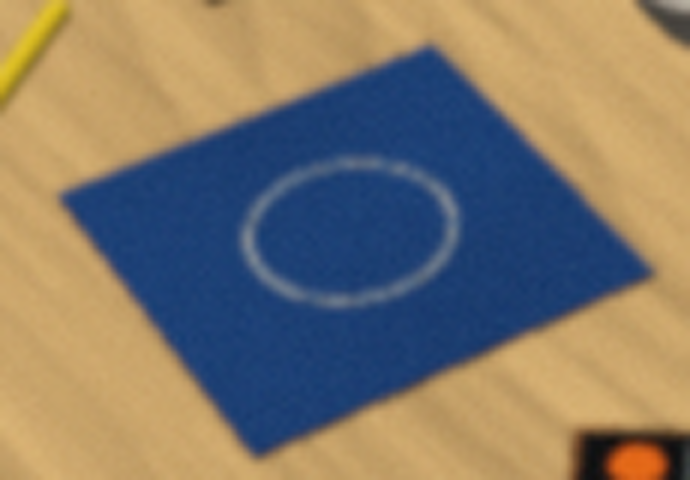

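```bash
cat >> h.py <<'E'
import json
def plan(p,R=None,n=None,p0=None,R0=None):
    s=ctrl.get_state()
    p0=np.array(s['eef_pos']) if p0 is None else p0; R0=Ro.from_quat(s['tcp_rot']) if R0 is None else R0
    R=R0 if R is None else R; p=np.array(p)
    rv=(R0.inv()*R).as_rotvec(degrees=True)
    m=max(np.abs(np.r_[rv/8.4]).max(), np.linalg.norm(rv)/8.4, np.linalg.norm(p-p0)/.048)
    n=n or max(1,int(np.ceil(m)))
    print('rows',n,'dist',np.linalg.norm(p-p0).round(4),'rot',rv.round(1))
    for i in range(n):
        Ri=R0*Ro.from_rotvec(rv*i/n,degrees=True)
        sh=Ri.inv().apply((p-p0)/n)/.05
        print([sh.round(2).tolist(),(rv/n).round(1).tolist()],end=',\n' if i%5<4 else '\n\n')
def Rt(yaw,tilt=0):  # y yaw deg, tilt about tool y (positive swings f toward -z)
    a=np.radians(yaw);x=np.array([0,0,-1.]);y=np.array([np.cos(a),np.sin(a),0])
    return Ro.from_matrix(np.c_[x,y,np.cross(x,y)])*Ro.from_euler('y',tilt,degrees=True)
def log():
    s=ctrl.get_state(); open('log.jsonl','a').write(json.dumps([list(map(float,s[k])) for k in('qpos','eef_pos','tcp_rot')])+'\n')
    print('t',round(s['time'],2),'q',np.round(s['qpos'],3),'p',np.round(s['eef_pos'],4),'op',round(s['opening'],3),'F',np.round(s['contact_force'],1)); print(Ro.from_quat(s['tcp_rot']).as_matrix().round(3).tolist())
E
python3 - <<'E'
from h import *
log(); plan([.53,.02,.2],Rt(48,-30))
E
```

```text
t 0.15 q [ 1.101  0.287  1.578 -0.     1.279 -0.15 ] p [0.2119 0.6403 0.2412] op 0.996 F [-0.3  0.5  0.4]
[[-0.001, 0.314, 0.949], [-0.002, 0.949, -0.314], [-1.0, -0.002, -0.0]]
rows 15 dist 0.6983 rot [ 23.2 -29.6  -6.1]
[[0.06, -0.65, 0.66], [1.5, -2.0, -0.4]],
[[0.08, -0.63, 0.68], [1.5, -2.0, -0.4]],
[[0.11, -0.61, 0.69], [1.5, -2.0, -0.4]],
[[0.14, -0.59, 0.7], [1.5, -2.0, -0.4]],
[[0.17, -0.57, 0.71], [1.5, -2.0, -0.4]]

[[0.2, -0.55, 0.72], [1.5, -2.0, -0.4]],
[[0.23, -0.53, 0.73], [1.5, -2.0, -0.4]],
[[0.25, -0.51, 0.74], [1.5, -2.0, -0.4]],
[[0.28, -0.49, 0.74], [1.5, -2.0, -0.4]],
[[0.31, -0.47, 0.74], [1.5, -2.0, -0.4]]

[[0.34, -0.44, 0.74], [1.5, -2.0, -0.4]],
[[0.37, -0.42, 0.74], [1.5, -2.0, -0.4]],
[[0.4, -0.4, 0.74], [1.5, -2.0, -0.4]],
[[0.43, -0.38, 0.74], [1.5, -2.0, -0.4]],
[[0.45, -0.35, 0.73], [1.5, -2.0, -0.4]]
```

drive_tool:
  series:
    - [[0.06, -0.65, 0.66], [1.5, -2, -0.4]]
    - [[0.08, -0.63, 0.68], [1.5, -2, -0.4]]
    - [[0.11, -0.61, 0.69], [1.5, -2, -0.4]]
    - [[0.14, -0.59, 0.7], [1.5, -2, -0.4]]
    - [[0.17, -0.57, 0.71], [1.5, -2, -0.4]]
  grip: 1
  newtons: 50

```text
time: 0.65
eef_pos: [0.319, 0.4311, 0.2249]
tcp_rot: [0.133, 0.626, -0.18, 0.747]
contact_force: [0.4, -0.2, 0.5]
opening: 0.998
```

```bash
python3 -c "
from h import *
log()"
```

```text
t 0.65 q [ 8.260e-01 -1.000e-03  1.938e+00 -1.960e-01  1.184e+00 -2.250e-01] p [0.319  0.4311 0.2249] op 0.998 F [ 0.4 -0.2  0.5]
[[0.151, 0.435, 0.888], [-0.103, 0.9, -0.424], [-0.983, -0.027, 0.181]]
```

drive_tool:
  series:
    - [[0.2, -0.55, 0.72], [1.5, -2, -0.4]]
    - [[0.23, -0.53, 0.73], [1.5, -2, -0.4]]
    - [[0.25, -0.51, 0.74], [1.5, -2, -0.4]]
    - [[0.28, -0.49, 0.74], [1.5, -2, -0.4]]
    - [[0.31, -0.47, 0.74], [1.5, -2, -0.4]]

```text
time: 1.15
eef_pos: [0.4282, 0.2161, 0.2124]
tcp_rot: [0.154, 0.545, -0.247, 0.787]
contact_force: [0.7, -0.0, -0.4]
opening: 1.0
```

```bash
python3 -c "
from h import *
log(); plan([.53,.02,.2],Rt(48,-30))"
```

```text
t 1.15 q [ 0.414 -0.186  2.155 -0.38   1.024 -0.398] p [0.4282 0.2161 0.2124] op 1.0 F [ 0.7 -0.  -0.4]
[[0.285, 0.555, 0.781], [-0.221, 0.831, -0.511], [-0.933, -0.027, 0.359]]
rows 5 dist 0.2213 rot [ 8.1 -8.8 -2.2]
[[0.34, -0.42, 0.7], [1.6, -1.8, -0.4]],
[[0.36, -0.4, 0.7], [1.6, -1.8, -0.4]],
[[0.38, -0.38, 0.7], [1.6, -1.8, -0.4]],
[[0.41, -0.36, 0.7], [1.6, -1.8, -0.4]],
[[0.43, -0.33, 0.7], [1.6, -1.8, -0.4]]
```

drive_tool:
  series:
    - [[0.34, -0.42, 0.7], [1.6, -1.8, -0.4]]
    - [[0.36, -0.4, 0.7], [1.6, -1.8, -0.4]]
    - [[0.38, -0.38, 0.7], [1.6, -1.8, -0.4]]
    - [[0.41, -0.36, 0.7], [1.6, -1.8, -0.4]]
    - [[0.43, -0.33, 0.7], [1.6, -1.8, -0.4]]

```text
time: 1.65
eef_pos: [0.5315, 0.0111, 0.2001]
tcp_rot: [0.18, 0.462, -0.311, 0.811]
contact_force: [-0.2, 0.2, 0.5]
opening: 1.001
```

```bash
cat > kin.py <<'E'
import numpy as np, json
from scipy.spatial.transform import Rotation as Ro
from scipy.optimize import least_squares
def fk(q,P):
    a,h,L1,L2,e,Lt=P
    A=Ro.from_euler('z',q[0]);B=A*Ro.from_euler('y',q[1]);C=B*Ro.from_euler('y',q[2]);D=C*Ro.from_euler('z',q[3])*Ro.from_euler('y',q[4])*Ro.from_euler('z',q[5])
    w=A.apply([a,0,h])+B.apply([0,0,L1])+C.apply([e,0,L2]); p=w+D.apply([0,0,Lt])
    M=D.as_matrix(); return p,np.c_[M[:,2],-M[:,0],-M[:,1]],w
def load(): return [tuple(map(np.array,json.loads(l))) for l in open('log.jsonl')]
def fit():
    d=load()
    f=lambda P:np.concatenate([fk(q,P)[0]-p for q,p,_ in d])
    r=least_squares(f,[0,.4,.4,.4,0,.2]); return r.x,r.fun,d
E
python3 - <<'E'
from h import *; from kin import *
log()
P,f,d=fit(); print(P.round(4),np.abs(f).max()); print([np.abs(fk(q,P)[1]-Ro.from_quat(r).as_matrix()).max().round(3) for q,_,r in d])
snap('wrist','w1')
E
```

```text
t 1.65 q [-0.021 -0.146  2.178 -0.505  0.754 -0.544] p [0.5315 0.0111 0.2001] op 1.001 F [-0.2  0.2  0.5]
[[0.379, 0.671, 0.637], [-0.339, 0.741, -0.58], [-0.861, 0.004, 0.509]]
[ 0.3105 -1.2977  0.5637 -0.0816 -0.9126 -0.0923] 0.08537939727961735
[np.float64(0.0), np.float64(0.0), np.float64(0.0), np.float64(0.0)]
```

View pics/w1.png

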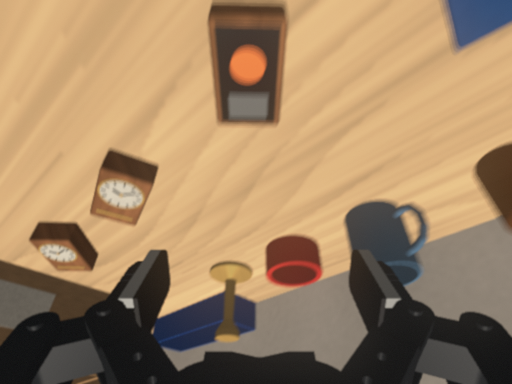

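```bash
cat > kin.py <<'E'
import numpy as np, json
from scipy.spatial.transform import Rotation as Ro
from scipy.optimize import least_squares
def fk(q,P):
    a,h,L1,e1,L2,e,Lt=P
    A=Ro.from_euler('z',q[0]);B=A*Ro.from_euler('y',q[1]);C=B*Ro.from_euler('y',q[2]);D=C*Ro.from_euler('z',q[3])*Ro.from_euler('y',q[4])*Ro.from_euler('z',q[5])
    w=A.apply([a,0,h])+B.apply([e1,0,L1])+C.apply([e,0,L2]); p=w+D.apply([0,0,Lt])
    M=D.as_matrix(); return p,np.c_[M[:,2],-M[:,0],-M[:,1]],w
def load(): return [tuple(map(np.array,json.loads(l))) for l in open('log.jsonl')]
def fit():
    d=load()
    f=lambda P:np.concatenate([fk(q,P)[0]-p for q,p,_ in d])
    r=least_squares(f,[0,.4,.4,0,.4,0,.2]); return r.x,r.fun,d
E
python3 - <<'E'
from h import *; from kin import *
P,f,d=fit(); print(P.round(4),np.abs(f).max()); 
for q,p,R in d: print(Ro.from_euler('z',-q[0]).apply(p).round(4), q.round(3))
# clock pixel corners in wrist image with z=.034
c=np.load('pics/w1.npz')
for u in [(210,25),(284,27),(278,123),(220,122),(247,65)]: print(pix2w(c,u,.034).round(4))
print('R',c['R'].round(3),'cam',(-c['R'].T@c['t']).round(3))
E
```

```text
[ 0.6654 -1.33    0.5648 -0.0954 -0.3351 -0.8431 -0.0953] 0.08582945353402555
[0.6669 0.1009 0.2412] [ 1.101  0.287  1.578 -0.     1.279 -0.15 ]
[0.5331 0.0578 0.2249] [ 8.260e-01 -1.000e-03  1.938e+00 -1.960e-01  1.184e+00 -2.250e-01]
[0.479  0.0255 0.2124] [ 0.414 -0.186  2.155 -0.38   1.024 -0.398]
[0.5312 0.0221 0.2001] [-0.021 -0.146  2.178 -0.505  0.754 -0.544]
[0.4758 0.0143 0.034 ]
[0.5126 0.0527 0.034 ]
[ 0.5758 -0.0051  0.034 ]
[ 0.5388 -0.044   0.034 ]
[0.5156 0.0129 0.034 ]
R [[ 0.671  0.741  0.005]
 [ 0.482 -0.441  0.757]
 [ 0.563 -0.506 -0.653]] cam [0.428 0.103 0.271]
```

```bash
cat > kin.py <<'E'
import numpy as np, json
from scipy.spatial.transform import Rotation as Ro
from scipy.optimize import least_squares
N=8
def fk(q,P):
    a,h,L1,L2,e,Lt,y0,d=P
    A=Ro.from_euler('z',q[0]);B=A*Ro.from_euler('y',q[1]);C=B*Ro.from_euler('y',q[2]);E=C*Ro.from_euler('z',q[3]);D=E*Ro.from_euler('y',q[4])*Ro.from_euler('z',q[5])
    w=A.apply([a,y0,h])+B.apply([0,0,L1])+C.apply([e,0,L2])+E.apply([0,d,0]); p=w+D.apply([0,0,Lt])
    M=D.as_matrix(); return p,np.c_[M[:,2],-M[:,0],-M[:,1]],w
def load(): return [tuple(map(np.array,json.loads(l))) for l in open('log.jsonl')]
def fit():
    d=load()
    P0=np.array([0,.3,.4,.4,0,.2,.1,0])
    f=lambda P:np.concatenate([fk(q,P)[0]-p for q,p,_ in d])
    r=least_squares(lambda P:np.r_[f(P),1e-4*(P-P0)],P0); return r.x,f(r.x),d
E
python3 - <<'E'
from h import *; from kin import *
P,f,d=fit(); print(P.round(4),np.abs(f).max()); 
plan([.524,.006,.10],Rt(48,-30))
E
```

```text
[0.     0.2403 0.443  0.5725 0.0206 0.2383 0.1009 0.    ] 2.933921089409708e-08
rows 3 dist 0.1003 rot [-0.4  0.7  0.1]
[[0.55, -0.05, -0.37], [-0.1, 0.2, 0.0]],
[[0.55, -0.05, -0.37], [-0.1, 0.2, 0.0]],
[[0.55, -0.04, -0.37], [-0.1, 0.2, 0.0]],
```

```bash
cat >> kin.py <<'E'
lo=np.array([-2.77,-.9,.21,-1.53,.24,-2.84]);hi=np.array([2.77,2.22,2.48,4.67,2.81,2.84])
def ik(p,R,q0,P):
    M=R.as_matrix()
    f=lambda q:np.r_[fk(q,P)[0]-p,.3*(Ro.from_matrix(fk(q,P)[1])*R.inv()).as_rotvec()]
    r=least_squares(f,np.clip(q0,lo+1e-4,hi-1e-4),bounds=(lo,hi)); return r.x,np.abs(r.fun).max()
E
python3 - <<'E'
from h import *; from kin import *
P,_,d=fit(); q0=d[-1][0]
ring=np.array([.526,.290,0])
qg,e=ik(np.array([.527,.0033,.018]),Rt(48,-30),q0,P); print('grasp',qg.round(2),e)
for yaw in (48,38,28,18,8,58):
    q=qg; a=np.radians(yaw+90); dd=np.array([np.cos(a),np.sin(a),0])
    print('yaw',yaw)
    G=ring+.065*dd+[0,0,.056]
    for t in np.arange(-30,61,10):
        s=(t+30)/90; Ri=Rt(48+(yaw-48)*s,t); g0=np.array([.524,.006,.025]); g=g0+(G-g0)*s+[0,0,.2*np.sin(np.pi*min(1,s))]
        f=Ri.apply([1,0,0]); qn,e=ik(g+.008*f,Ri,q,P); 
        if t in(0,30,60): print(t,qn.round(2),round(e,4),'dq',np.abs(qn-q).max().round(2),'wrist',fk(qn,P)[2].round(3))
        q=qn
E
```

```text
grasp [-0.04  0.19  2.26 -0.88  0.43 -0.11] 1.4299672557172016e-13
yaw 48
0 [ 0.03 -0.01  1.99  0.    1.17 -0.81] 0.0 dq 0.23 wrist [0.509 0.115 0.439]
30 [ 0.08  0.18  1.83  0.37  1.52 -0.85] 0.0 dq 0.12 wrist [0.579 0.147 0.418]
60 [ 0.16  0.64  1.73  0.74  1.59 -1.  ] 0.0 dq 0.19 wrist [0.626 0.2   0.171]
yaw 38
0 [ 0.03 -0.01  1.98  0.    1.17 -0.75] 0.0 dq 0.22 wrist [0.511 0.118 0.439]
30 [ 0.07  0.16  1.84  0.41  1.48 -0.76] 0.0 dq 0.14 wrist [0.575 0.143 0.418]
60 [ 0.13  0.61  1.78  0.85  1.5  -0.94] 0.0 dq 0.18 wrist [0.609 0.184 0.171]
yaw 28
0 [ 0.04  0.    1.97  0.    1.17 -0.68] 0.0 dq 0.21 wrist [0.514 0.12  0.439]
30 [ 0.07  0.15  1.85  0.45  1.44 -0.67] 0.0 dq 0.15 wrist [0.57  0.139 0.418]
60 [ 0.12  0.57  1.84  0.96  1.41 -0.89] 0.0 dq 0.18 wrist [0.589 0.171 0.171]
yaw 18
0 [ 0.04  0.01  1.97  0.    1.17 -0.62] 0.0 dq 0.21 wrist [0.518 0.121 0.439]
30 [ 0.06  0.14  1.86  0.48  1.39 -0.58] 0.0 dq 0.17 wrist [0.566 0.135 0.418]
60 [ 0.11  0.54  1.9   1.07  1.3  -0.85] 0.0 dq 0.21 wrist [0.568 0.162 0.171]
yaw 8
0 [ 0.04  0.02  1.96  0.    1.17 -0.56] 0.0 dq 0.2 wrist [0.522 0.122 0.439]
30 [ 0.05  0.13  1.88  0.51  1.34 -0.49] 0.0 dq 0.18 wrist [0.561 0.131 0.418]
60 [ 0.1   0.5   1.96  1.2   1.19 -0.83] 0.0 dq 0.26 wrist [0.545 0.157 0.171]
yaw 58
0 [ 0.02 -0.02  2.    0.    1.17 -0.87] 0.0 dq 0.23 wrist [0.506 0.112 0.439]
30 [ 0.09  0.19  1.82  0.33  1.56 -0.94] 0.0 dq 0.11 wrist [0.583 0.152 0.418]
60 [ 0.18  0.67  1.68  0.63  1.68 -1.07] 0.0 dq 0.19 wrist [0.64  0.219 0.171]
```

drive_tool:
  series:
    - [[0.55, -0.05, -0.37], [-0.1, 0.2, 0]]
    - [[0.55, -0.05, -0.37], [-0.1, 0.2, 0]]
    - [[0.55, -0.04, -0.37], [-0.1, 0.2, 0]]
    - [[0, 0, 0], [0, 0, 0]]

```text
time: 2.1
eef_pos: [0.5253, 0.0016, 0.0993]
tcp_rot: [0.182, 0.464, -0.314, 0.808]
contact_force: [0.1, 0.6, -0.8]
opening: 0.996
```

Run:
```python
from h import *
log(); plan([.527,.0033,.018],Rt(48,-30),4)
snap('wrist','w2')
```

```text
t 2.1 q [-0.042  0.005  2.25  -0.65   0.564 -0.369] p [0.5253 0.0016 0.0993] op 0.996 F [ 0.1  0.6 -0.8]
[[0.372, 0.677, 0.636], [-0.339, 0.736, -0.585], [-0.864, 0.002, 0.503]]
rows 4 dist 0.0814 rot [-0.6  0.2  0.2]
[[0.35, 0.01, -0.2], [-0.1, 0.1, 0.1]],
[[0.35, 0.01, -0.2], [-0.1, 0.1, 0.1]],
[[0.35, 0.01, -0.2], [-0.1, 0.1, 0.1]],
[[0.35, 0.01, -0.2], [-0.1, 0.1, 0.1]],
```

View pics/w2.png

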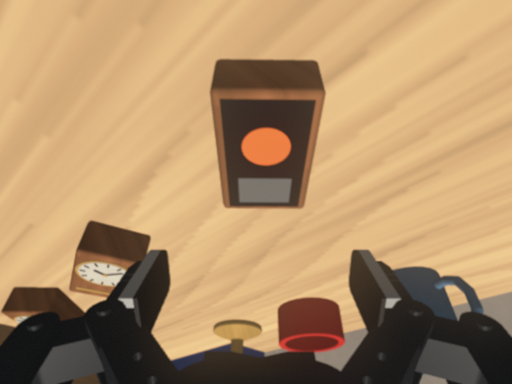

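Run:
```python
from h import *
c=np.load('pics/w2.npz')
P=np.array([pix2w(c,u,.034) for u in [(212,97),(324,95),(304,208),(224,208)]]); print(P.round(4),P.mean(0).round(4))
print([w2pix(c,x).round() for x in ([.524,.006,.034],)])
```

```text
[[ 0.4725  0.0178  0.034 ]
 [ 0.5092  0.0592  0.034 ]
 [ 0.5762 -0.0026  0.034 ]
 [ 0.5377 -0.0443  0.034 ]] [0.5239 0.0075 0.034 ]
[array([264., 163.])]
```

drive_tool:
  series:
    - [[0.35, 0.01, -0.2], [-0.1, 0.1, 0.1]]
    - [[0.35, 0.01, -0.2], [-0.1, 0.1, 0.1]]
    - [[0, 0, 0], [0, 0, 0]]

```text
time: 2.45
eef_pos: [0.5339, 0.0027, 0.0682]
tcp_rot: [0.183, 0.459, -0.31, 0.812]
contact_force: [-0.8, -0.4, -0.0]
opening: 0.998
```

Run:
```python
from h import *
log(); plan([.527,.004,.018],Rt(48,-30),3)
```

```text
t 2.45 q [-0.042  0.083  2.247 -0.742  0.491 -0.267] p [0.5339 0.0027 0.0682] op 0.998 F [-0.8 -0.4 -0. ]
[[0.387, 0.671, 0.633], [-0.335, 0.741, -0.581], [-0.859, 0.013, 0.512]]
rows 3 dist 0.0507 rot [-0.5  0.8 -0.6]
[[0.27, -0.03, -0.21], [-0.2, 0.3, -0.2]],
[[0.27, -0.03, -0.2], [-0.2, 0.3, -0.2]],
[[0.27, -0.03, -0.2], [-0.2, 0.3, -0.2]],
```

drive_tool:
  series:
    - [[0.27, -0.03, -0.21], [-0.2, 0.3, -0.2]]
    - [[0.27, -0.03, -0.2], [-0.2, 0.3, -0.2]]
    - [[0.2, -0.03, -0.2], [-0.2, 0.3, -0.2]]
    - [[0, 0, 0], [0, 0, 0]]

```text
time: 2.85
eef_pos: [0.5343, 0.005, 0.0314]
tcp_rot: [0.18, 0.461, -0.308, 0.813]
contact_force: [0.3, 0.6, 0.0]
opening: 0.998
```

Run:
```python
from h import *
log(); plan([.527,.004,.018],Rt(48,-30),2)
snap('wrist','w3'); snap('side','s3')
crop('s3',180,130,330,245,5,'c5')
```

```text
t 2.85 q [-0.036  0.166  2.247 -0.863  0.436 -0.134] p [0.5343 0.005  0.0314] op 0.998 F [0.3 0.6 0. ]
[[0.386, 0.666, 0.638], [-0.335, 0.746, -0.576], [-0.859, 0.008, 0.511]]
rows 2 dist 0.0153 rot [-0.1  0.7 -0.5]
[[0.09, -0.06, -0.11], [-0.0, 0.4, -0.3]],
[[0.09, -0.06, -0.11], [-0.0, 0.4, -0.3]],
```

View pics/w3.png

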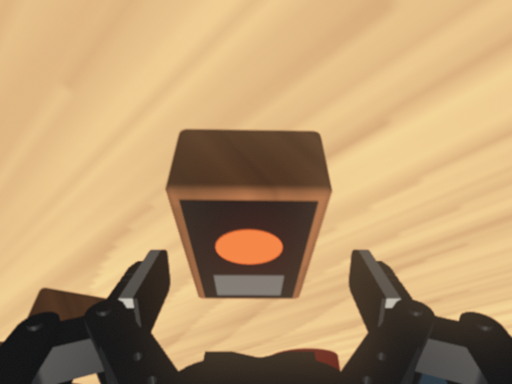

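View pics/c5.png

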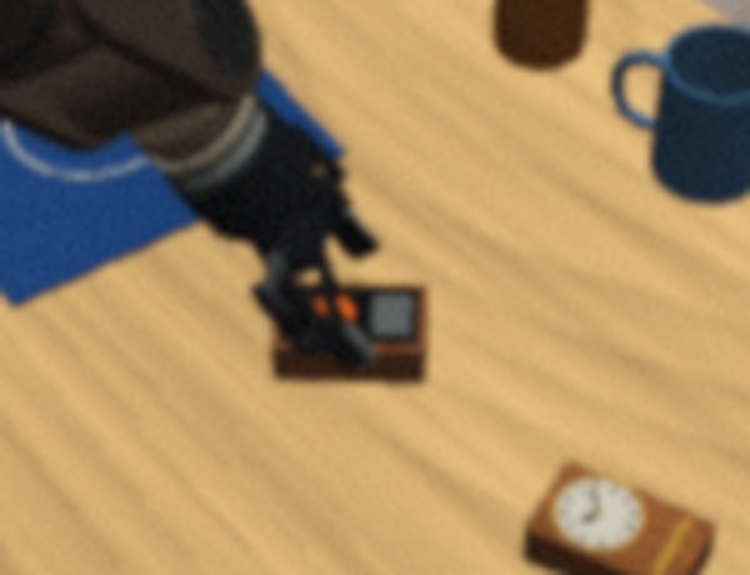

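The open jaws straddle the clock: it spans columns 168–330 and the fingertips sit at 168 and 352. I'll make the last shift and close.

drive_tool:
  series:
    - [[0.09, -0.06, -0.11], [0, 0.4, -0.3]]
    - [[0.09, -0.06, -0.11], [0, 0.4, -0.3]]
    - [[0, 0, 0], [0, 0, 0]]

```text
time: 3.25
eef_pos: [0.5309, 0.0036, 0.0231]
tcp_rot: [0.181, 0.463, -0.31, 0.81]
contact_force: [-0.2, -0.4, 0.9]
opening: 0.998
```

drive_tool:
  series:
    - [[0, 0, 0], [0, 0, 0]]
    - [[0, 0, 0], [0, 0, 0]]
    - [[0, 0, 0], [0, 0, 0]]
    - [[0, 0, 0], [0, 0, 0]]
    - [[0, 0, 0], [0, 0, 0]]
  grip: -1
  newtons: 60

```text
time: 3.75
eef_pos: [0.5309, 0.0034, 0.0237]
tcp_rot: [0.181, 0.463, -0.311, 0.81]
contact_force: [-0.7, 0.3, -0.2]
opening: 0.665
```

drive_tool:
  series:
    - [[0, 0, 0], [0, 0, 0]]
    - [[0, 0, 0], [0, 0, 0]]
    - [[0, 0, 0], [0, 0, 0]]

```text
time: 4.05
eef_pos: [0.531, 0.0034, 0.0237]
tcp_rot: [0.18, 0.463, -0.311, 0.81]
contact_force: [-0.4, 0.6, 0.7]
opening: 0.666
```

Run:
```python
from h import *
log()
s=ctrl.get_state(); plan(s['eef_pos']+[0,0.02,.15],Rt(48,-20))
```

```text
t 4.05 q [-0.039  0.179  2.251 -0.878  0.431 -0.115] p [0.531  0.0034 0.0237] op 0.666 F [-0.4  0.6  0.7]
[[0.378, 0.671, 0.638], [-0.336, 0.742, -0.58], [-0.862, 0.005, 0.506]]
rows 4 dist 0.1513 rot [-0.2 10.4 -0.2]
[[-0.68, 0.08, 0.32], [-0.1, 2.6, -0.1]],
[[-0.69, 0.08, 0.29], [-0.1, 2.6, -0.1]],
[[-0.71, 0.08, 0.26], [-0.1, 2.6, -0.1]],
[[-0.72, 0.08, 0.23], [-0.1, 2.6, -0.1]],
```

drive_tool:
  series:
    - [[-0.5, 0, 0.3], [0, 0, 0]]
    - [[-0.69, 0.08, 0.29], [0, 2.6, 0]]
    - [[-0.71, 0.08, 0.26], [0, 2.6, 0]]
    - [[-0.72, 0.08, 0.23], [0, 2.6, 0]]
    - [[-0.72, 0.08, 0.2], [0, 2.6, 0]]

```text
time: 4.55
eef_pos: [0.5176, 0.029, 0.193]
tcp_rot: [0.207, 0.55, -0.294, 0.754]
contact_force: [1.1, -0.9, -2.2]
opening: 0.665
```

```bash
cat >> h.py <<'E'
_R=np.array([[0.378, 0.671, 0.638], [-0.336, 0.742, -0.58], [-0.862, 0.005, 0.506]]); _p=np.array([.531,.0034,.0237])
CT=_R.T@(np.array([.524,.007,.017])-_p)   # clock centre in tool frame
CR=Ro.from_matrix(_R).inv()*Ro.from_euler('z',-42,degrees=True)  # clock rot in tool (z back)
E
python3 - <<'E'
from h import *
log(); print(CT)
ring=np.array([.526,.290,0]); a=np.radians(138); dd=np.array([np.cos(a),np.sin(a),0])
S=ring+.065*dd; R=Rt(48,60); p=S+[0,0,.12]-R.apply(CT); print(p)
plan(p,R)
snap('scene','sc4'); snap('wrist','w4')
E
```

```text
t 4.55 q [-0.044 -0.112  2.12  -0.264  0.911 -0.744] p [0.5176 0.029  0.193 ] op 0.665 F [ 1.1 -0.9 -2.2]
[[0.223, 0.67, 0.708], [-0.216, 0.742, -0.634], [-0.951, -0.011, 0.31]]
[ 0.0019198 -0.0020593 -0.0099442]
[0.48400407 0.33058437 0.11234797]
rows 10 dist 0.314 rot [-0.3 78.1  0.6]
[[0.01, 0.4, -0.48], [-0.0, 7.8, 0.1]],
[[0.07, 0.4, -0.47], [-0.0, 7.8, 0.1]],
[[0.14, 0.4, -0.46], [-0.0, 7.8, 0.1]],
[[0.2, 0.41, -0.44], [-0.0, 7.8, 0.1]],
[[0.26, 0.41, -0.41], [-0.0, 7.8, 0.1]]

[[0.31, 0.4, -0.37], [-0.0, 7.8, 0.1]],
[[0.36, 0.4, -0.32], [-0.0, 7.8, 0.1]],
[[0.4, 0.4, -0.27], [-0.0, 7.8, 0.1]],
[[0.43, 0.4, -0.21], [-0.0, 7.8, 0.1]],
[[0.46, 0.4, -0.15], [-0.0, 7.8, 0.1]]
```

View pics/sc4.png

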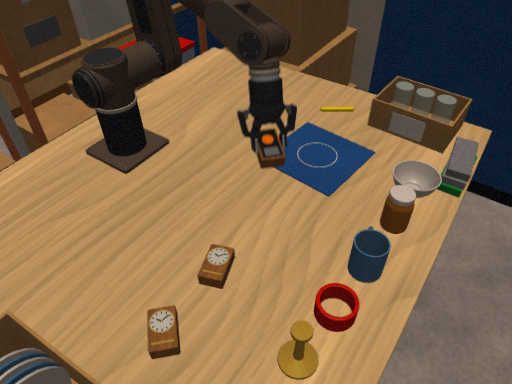

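View pics/w4.png

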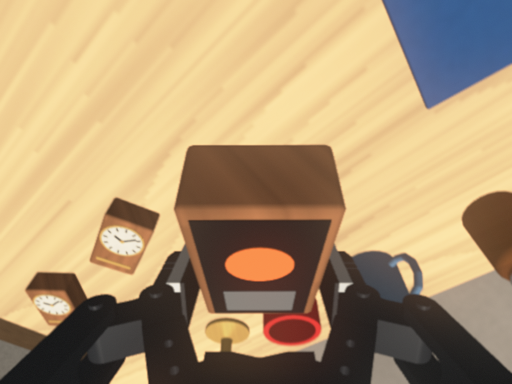

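drive_tool:
  series:
    - [[0, 0.4, -0.48], [0, 7.8, 0]]
    - [[0.05, 0.4, -0.47], [0, 7.8, 0]]
    - [[0.1, 0.4, -0.46], [0, 7.8, 0]]
    - [[0.15, 0.4, -0.44], [0, 7.8, 0]]
    - [[0.2, 0.4, -0.41], [0, 7.8, 0]]

```text
time: 5.15
eef_pos: [0.5016, 0.1812, 0.162]
tcp_rot: [0.296, 0.771, -0.206, 0.524]
contact_force: [0.7, -0.3, -3.6]
opening: 0.668
```

Run:
```python
from h import *
log()
ring=np.array([.526,.290,0]); a=np.radians(138); dd=np.array([np.cos(a),np.sin(a),0])
S=ring+.065*dd; R=Rt(48,60); p=S+[0,0,.12]-R.apply(CT)
plan(p,R)
```

```text
t 5.15 q [ 0.04   0.18   1.891  0.26   1.356 -0.883] p [0.5016 0.1812 0.162 ] op 0.668 F [ 0.7 -0.3 -3.6]
[[-0.275, 0.673, 0.686], [0.241, 0.74, -0.629], [-0.931, -0.008, -0.366]]
rows 5 dist 0.1584 rot [-0.5 38.5  0.1]
[[0.35, 0.4, -0.35], [-0.1, 7.7, 0.0]],
[[0.39, 0.4, -0.3], [-0.1, 7.7, 0.0]],
[[0.43, 0.4, -0.24], [-0.1, 7.7, 0.0]],
[[0.46, 0.4, -0.18], [-0.1, 7.7, 0.0]],
[[0.48, 0.4, -0.12], [-0.1, 7.7, 0.0]]
```

drive_tool:
  series:
    - [[0.3, 0.4, -0.35], [-0.1, 7.7, 0]]
    - [[0.35, 0.4, -0.3], [-0.1, 7.7, 0]]
    - [[0.4, 0.4, -0.24], [-0.1, 7.7, 0]]
    - [[0.43, 0.4, -0.18], [-0.1, 7.7, 0]]
    - [[0.45, 0.4, -0.12], [-0.1, 7.7, 0]]

```text
time: 5.65
eef_pos: [0.4868, 0.3302, 0.1084]
tcp_rot: [0.348, 0.904, -0.097, 0.231]
contact_force: [1.2, -0.2, -2.6]
opening: 0.668
```

drive_tool:
  series:
    - [[0, 0, 0], [0, 0, 0]]

```text
time: 5.75
eef_pos: [0.483, 0.3307, 0.1003]
tcp_rot: [0.346, 0.905, -0.101, 0.226]
contact_force: [-0.9, -0.9, -4.0]
opening: 0.666
```

Run:
```python
from h import *
log()
s=ctrl.get_state();R0=Ro.from_quat(s['tcp_rot']);C=R0*CR; print('clock centre',(s['eef_pos']+R0.apply(CT)).round(4)); print(C.as_matrix().round(3))
ring=np.array([.526,.290,0]); a=np.radians(138); dd=np.array([np.cos(a),np.sin(a),0])
S=ring+.065*dd; R=Rt(48,60); p=S+[0,0,.07]-R.apply(CT)
plan(p,R)
snap('scene','sc5'); snap('side','si5')
crop('sc5',210,60,390,195,4,'c6');crop('si5',120,70,260,190,5,'c7')
```

```text
t 5.75 q [ 0.14   0.587  1.708  0.735  1.681 -0.93 ] p [0.483  0.3307 0.1003] op 0.666 F [-0.9 -0.9 -4. ]
[[-0.659, 0.672, 0.339], [0.58, 0.74, -0.34], [-0.479, -0.027, -0.877]]
clock centre [0.477  0.3336 0.1081]
[[-0.04   0.668  0.743]
 [ 0.002  0.743 -0.669]
 [-0.999 -0.025 -0.031]]
rows 1 dist 0.038 rot [-1.5 -1.4  0.6]
[[0.35, 0.03, 0.67], [-1.5, -1.4, 0.6]],
```

View pics/c6.png

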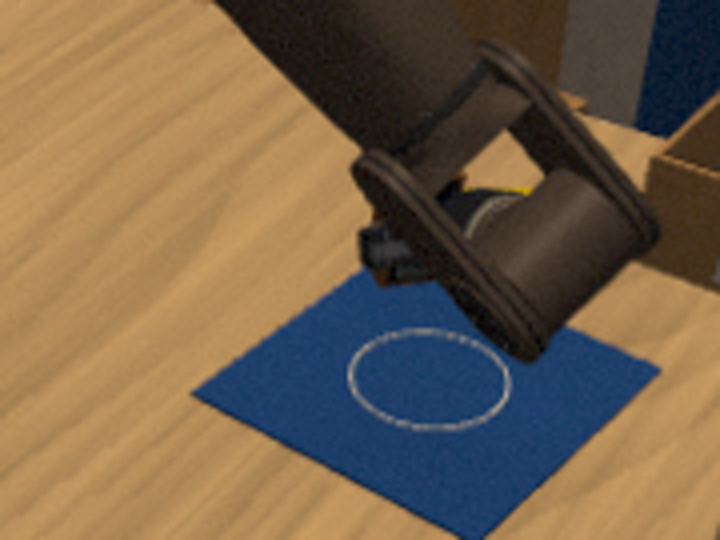

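View pics/c7.png

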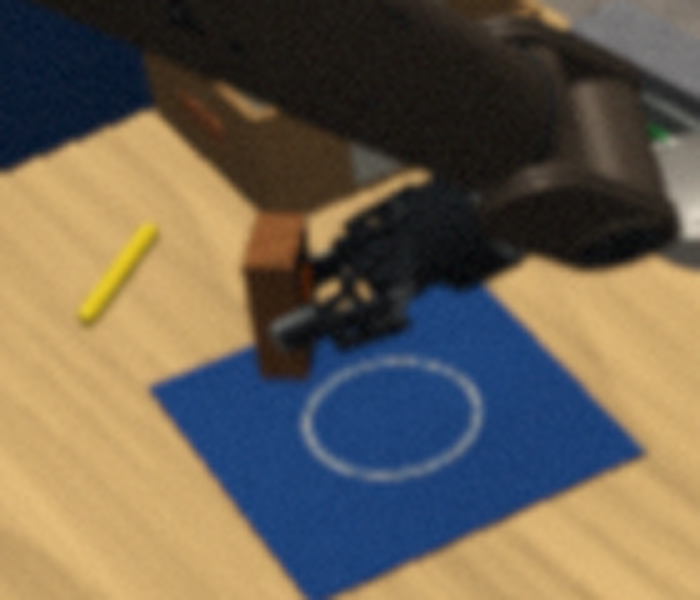

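```bash
cat >> h.py <<'E'
def overlay(f,out,box,s,Cc,CM):
    c=np.load('pics/'+f+'.npz'); x0,y0,x1,y1=box
    i=cv2.resize(c['img'][y0:y1,x0:x1,::-1],None,fx=s,fy=s,interpolation=cv2.INTER_CUBIC)
    V=[Cc+CM.apply([sx*.048,sy*.029,sz*.017]) for sx in(-1,1) for sy in(-1,1) for sz in(-1,1)]
    U=[((w2pix(c,v)+.5-[x0,y0])*s).astype(int) for v in V]
    for a in range(8):
        for b in (1,2,4):
            if not a&b: cv2.line(i,tuple(map(int,U[a])),tuple(map(int,U[a|b])),(0,255,0),1)
    cv2.imwrite('pics/'+out+'.png',i)
def heldclock():
    s=ctrl.get_state();R0=Ro.from_quat(s['tcp_rot']); return s['eef_pos']+R0.apply(CT),R0*CR
E
python3 - <<'E'
from h import *
c,M=heldclock(); overlay('si5','c8',(150,100,220,160),10,c,M)
E
```

```text
(no output)
```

View pics/c8.png

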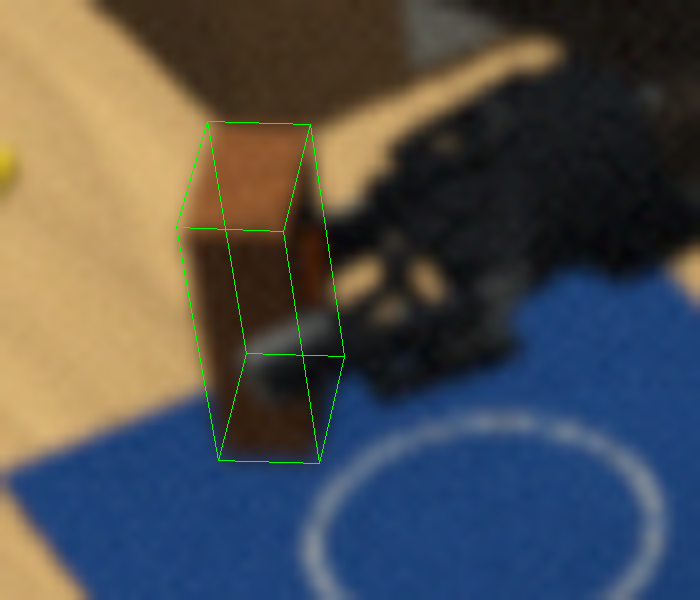

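Run:
```python
from h import *
ring=np.array([.526,.290,0]); a=np.radians(138); dd=np.array([np.cos(a),np.sin(a),0])
S=ring+.065*dd; R=Rt(48,60); p=S+[0,0,.062]-R.apply(CT)
plan(p,R,3)
```

```text
rows 3 dist 0.0505 rot [-1.2 -1.1  0.4]
[[0.17, 0.01, 0.29], [-0.4, -0.4, 0.1]],
[[0.17, 0.0, 0.29], [-0.4, -0.4, 0.1]],
[[0.17, 0.0, 0.29], [-0.4, -0.4, 0.1]],
```

drive_tool:
  series:
    - [[0.17, 0.01, 0.29], [-0.4, -0.4, 0.1]]
    - [[0.17, 0, 0.29], [-0.4, -0.4, 0.1]]
    - [[0.15, 0, 0.26], [-0.4, -0.4, 0.1]]
    - [[0, 0, 0], [0, 0, 0]]

```text
time: 6.25
eef_pos: [0.4865, 0.328, 0.0551]
tcp_rot: [0.346, 0.9, -0.093, 0.25]
contact_force: [-0.6, -0.6, -3.2]
opening: 0.665
```

Run:
```python
from h import *
log(); c,M=heldclock(); print(c.round(4),M.as_matrix().round(3)[2])
ring=np.array([.526,.290,0]); a=np.radians(138); dd=np.array([np.cos(a),np.sin(a),0])
S=ring+.065*dd; R=Rt(48,60); p=S+[0,0,.055]-R.apply(CT)
plan(p,R,2)
```

```text
t 6.25 q [ 0.138  0.643  1.708  0.719  1.601 -1.   ] p [0.4865 0.328  0.0551] op 0.665 F [-0.6 -0.6 -3.2]
[[-0.636, 0.669, 0.385], [0.577, 0.743, -0.34], [-0.513, 0.006, -0.858]]
[0.48   0.331  0.0626] [-1.     0.008  0.008]
rows 2 dist 0.0085 rot [ 0.3  0.9 -0.2]
[[0.07, 0.0, 0.05], [0.1, 0.4, -0.1]],
[[0.07, 0.0, 0.05], [0.1, 0.4, -0.1]],
```

drive_tool:
  series:
    - [[0.04, 0, 0.07], [0, 0.2, 0]]
    - [[0.02, 0, 0.04], [0, 0.2, 0]]
    - [[0.02, 0, 0.04], [0, 0, 0]]

```text
time: 6.55
eef_pos: [0.4878, 0.3276, 0.0473]
tcp_rot: [0.347, 0.9, -0.091, 0.247]
contact_force: [0.6, -0.1, -2.1]
opening: 0.665
```

Run:
```python
from h import *
log(); c,M=heldclock(); print(c.round(4),M.as_matrix().round(3)[2])
```

```text
t 6.55 q [ 0.136  0.66   1.702  0.722  1.597 -1.01 ] p [0.4878 0.3276 0.0473] op 0.665 F [ 0.6 -0.1 -2.1]
[[-0.637, 0.67, 0.382], [0.58, 0.743, -0.335], [-0.508, 0.008, -0.861]]
[0.4814 0.3305 0.0548] [-1.     0.01   0.003]
```

drive_tool:
  series:
    - [[0.01, 0, 0.02], [0, 0, 0]]
    - [[0.01, 0, 0.02], [0, 0, 0]]

```text
time: 6.75
eef_pos: [0.488, 0.3274, 0.0463]
tcp_rot: [0.347, 0.901, -0.09, 0.246]
contact_force: [-1.3, -1.3, 3.0]
opening: 0.667
```

Run:
```python
from h import *
log(); c,M=heldclock(); print(c.round(4),M.as_matrix().round(3)[2])
```

```text
t 6.75 q [ 0.136  0.664  1.7    0.722  1.599 -1.012] p [0.488  0.3274 0.0463] op 0.667 F [-1.3 -1.3  3. ]
[[-0.638, 0.669, 0.381], [0.58, 0.743, -0.334], [-0.506, 0.008, -0.862]]
[0.4816 0.3303 0.0539] [-1.    0.01  0.  ]
```

drive_tool:
  series:
    - [[0, 0, 0], [0, 0, 0]]
    - [[0, 0, 0], [0, 0, 0]]
    - [[0, 0, 0], [0, 0, 0]]
    - [[0, 0, 0], [0, 0, 0]]
    - [[0, 0, 0], [0, 0, 0]]
  grip: 1

```text
time: 7.25
eef_pos: [0.4895, 0.3282, 0.0486]
tcp_rot: [0.348, 0.9, -0.088, 0.247]
contact_force: [0.1, 0.5, 1.7]
opening: 1.001
```

Run:
```python
from h import *
log(); snap('side','s6'); snap('wrist','w6'); crop('s6',120,70,260,190,5,'c9')
```

```text
t 7.25 q [ 0.136  0.661  1.698  0.725  1.6   -1.013] p [0.4895 0.3282 0.0486] op 1.001 F [0.1 0.5 1.7]
[[-0.636, 0.669, 0.383], [0.582, 0.743, -0.331], [-0.506, 0.013, -0.862]]
```

View pics/c9.png

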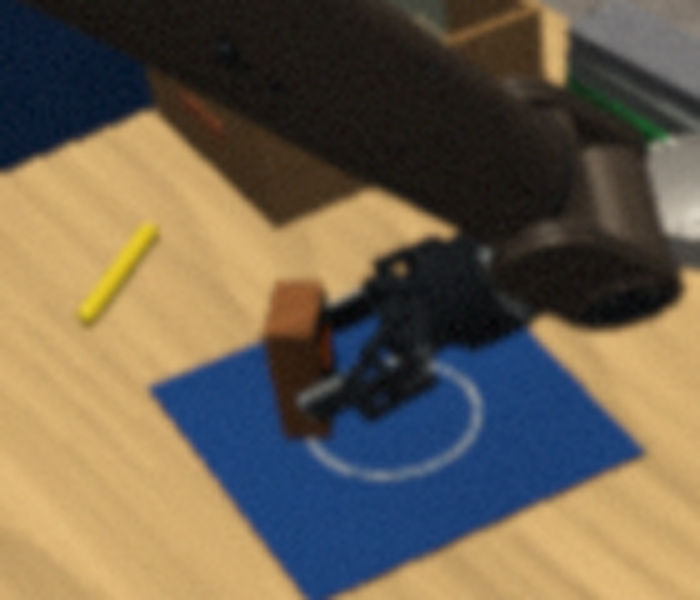

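View pics/w6.png

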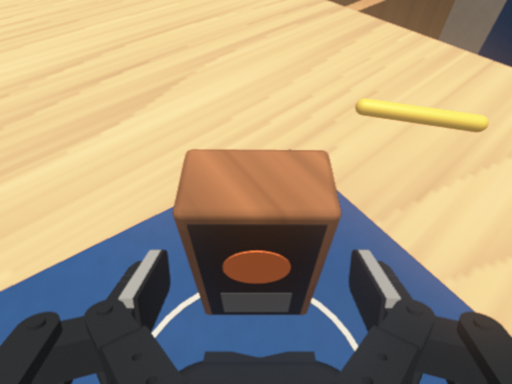

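The clock stands on its own at (295,360) in the crop, with both jaws clear. I'll back away along the fingers.

drive_tool:
  series:
    - [[-0.3, 0, 0], [0, 0, 0]]
    - [[-0.5, 0, 0], [0, 0, 0]]
    - [[-0.7, 0, 0], [0, 0, 0]]
    - [[-0.8, 0, -0.3], [0, 0, 0]]
    - [[-0.5, 0, -0.6], [0, 0, 0]]

```text
time: 7.85
eef_pos: [0.5614, 0.2576, 0.1565]
tcp_rot: [0.346, 0.902, -0.092, 0.241]
contact_force: [0.0, 0.4, 0.2]
opening: 1.0
```

Run:
```python
from h import *
from kin import *
log()
C=np.array([.4816,.3303]); a=np.radians(138); dd=np.array([np.cos(a),np.sin(a),0])
P,_,d=fit(); q=d[-1][0]
for k,z,t in((-.03,.25,0),(.06,.25,-10),(.06,.09,-10),(.0,.09,-10),(-.03,.09,-10)):
  for yw in (48,):
    X=np.r_[C,z]+k*dd; q,e=ik(X,Rt(yw,t),q,P); print(X.round(3),q.round(2),e)
plan(np.r_[C,.27]+.0*dd,Rt(48,0))
```

```text
t 7.85 q [ 0.026  0.6    1.55   0.664  1.827 -0.934] p [0.5614 0.2576 0.1565] op 1.0 F [0.  0.4 0.2]
[[-0.645, 0.668, 0.372], [0.579, 0.744, -0.333], [-0.499, 0.001, -0.867]]
[0.504 0.31  0.25 ] [ 0.38  0.1   1.78 -0.    1.26 -0.46] 2.1979140729655455e-09
[0.437 0.37  0.25 ] [ 0.6   0.05  1.84 -0.18  1.22 -0.18] 6.4305810676401606e-12
[0.437 0.37  0.09 ] [ 0.6   0.24  1.95 -0.21  0.93 -0.12] 2.6358692145622695e-09
[0.482 0.33  0.09 ] [ 0.49  0.25  1.93 -0.21  0.91 -0.22] 1.5203757142145946e-09
[0.504 0.31  0.09 ] [ 0.45  0.26  1.92 -0.21  0.91 -0.27] 9.736655925962623e-12
rows 8 dist 0.1566 rot [  0.1 -60.1   0. ]
[[0.09, 0.0, -0.38], [0.0, -7.5, 0.0]],
[[0.04, 0.0, -0.39], [0.0, -7.5, 0.0]],
[[-0.01, 0.0, -0.39], [0.0, -7.5, 0.0]],
[[-0.06, 0.0, -0.39], [0.0, -7.5, 0.0]],
[[-0.11, 0.0, -0.38], [0.0, -7.5, 0.0]]

[[-0.16, 0.0, -0.36], [0.0, -7.5, 0.0]],
[[-0.2, 0.0, -0.33], [0.0, -7.5, 0.0]],
[[-0.25, 0.0, -0.3], [0.0, -7.5, 0.0]],
```

drive_tool:
  series:
    - [[-0.4, 0, -0.7], [0, -7.5, 0]]
    - [[-0.5, 0, -0.65], [0, -7.5, 0]]
    - [[-0.5, 0, -0.5], [0, -7.5, 0]]
  grip: -1

```text
time: 8.15
eef_pos: [0.5653, 0.2515, 0.275]
tcp_rot: [0.324, 0.834, -0.164, 0.415]
contact_force: [-0.3, -0.0, 0.5]
opening: 0.516
```

Run:
```python
from h import *
log()
C=np.array([.4816,.3303]); a=np.radians(138); dd=np.array([np.cos(a),np.sin(a),0])
plan(np.r_[C,.25]+.07*dd,Rt(48,0))
```

```text
t 8.15 q [ 0.08   0.328  1.553  0.459  1.72  -0.786] p [0.5653 0.2515 0.275 ] op 0.516 F [-0.3 -0.   0.5]
[[-0.446, 0.676, 0.587], [0.404, 0.737, -0.542], [-0.799, -0.004, -0.601]]
rows 5 dist 0.1866 rot [ -0.6 -37.    0.1]
[[0.52, 0.0, -0.53], [-0.1, -7.4, 0.0]],
[[0.45, 0.01, -0.59], [-0.1, -7.4, 0.0]],
[[0.37, 0.01, -0.65], [-0.1, -7.4, 0.0]],
[[0.29, 0.01, -0.69], [-0.1, -7.4, 0.0]],
[[0.19, 0.01, -0.72], [-0.1, -7.4, 0.0]]
```

drive_tool:
  series:
    - [[0.52, 0, -0.53], [-0.1, -7.4, 0]]
    - [[0.45, 0.01, -0.59], [-0.1, -7.4, 0]]
    - [[0.37, 0.01, -0.65], [-0.1, -7.4, 0]]
    - [[0.29, 0.01, -0.69], [-0.1, -7.4, 0]]
    - [[0.19, 0.01, -0.72], [-0.1, -7.4, 0]]

```text
time: 8.65
eef_pos: [0.4409, 0.3757, 0.2667]
tcp_rot: [0.264, 0.639, -0.254, 0.677]
contact_force: [-0.0, 0.7, -0.0]
opening: -0.0
```

drive_tool:
  series:
    - [[0, 0, 0], [0, 0, 0]]

```text
time: 8.75
eef_pos: [0.4355, 0.3798, 0.2673]
tcp_rot: [0.261, 0.64, -0.251, 0.678]
contact_force: [0.7, -0.7, -0.2]
opening: -0.001
```

Run:
```python
from h import *
log()
C=np.array([.4816,.3303]); a=np.radians(138); dd=np.array([np.cos(a),np.sin(a),0])
plan(np.r_[C,.095]+.07*dd,Rt(48,0))
snap('wrist','w7'); snap('side','s7'); crop('s7',120,50,260,190,4,'c10')
```

```text
t 8.75 q [ 0.556  0.035  1.815 -0.036  1.248 -0.262] p [0.4355 0.3798 0.2673] op -0.001 F [ 0.7 -0.7 -0.2]
[[0.055, 0.675, 0.736], [-0.007, 0.737, -0.676], [-0.998, 0.032, 0.045]]
rows 4 dist 0.1725 rot [-0.5  2.6 -1.8]
[[0.86, -0.06, -0.05], [-0.1, 0.6, -0.5]],
[[0.86, -0.05, -0.04], [-0.1, 0.6, -0.5]],
[[0.86, -0.04, -0.03], [-0.1, 0.6, -0.5]],
[[0.86, -0.04, -0.02], [-0.1, 0.6, -0.5]],
```

View pics/w7.png

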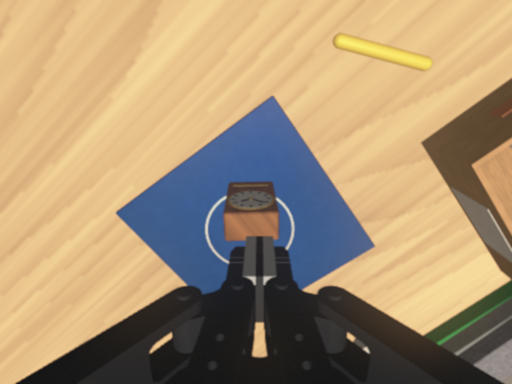

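View pics/c10.png

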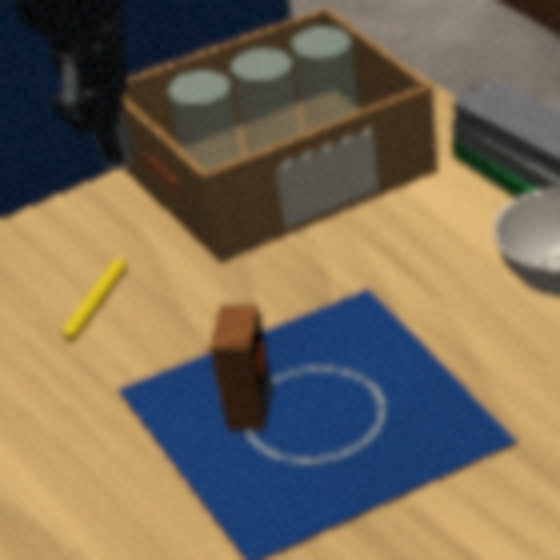

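drive_tool:
  series:
    - [[0.86, -0.06, -0.05], [-0.1, 0.6, -0.5]]
    - [[0.86, -0.05, -0.04], [-0.1, 0.6, -0.5]]
    - [[0.86, -0.04, -0.03], [-0.1, 0.6, -0.5]]
    - [[0.86, -0.04, -0.02], [-0.1, 0.6, -0.5]]
    - [[0, 0, 0], [0, 0, 0]]

```text
time: 9.35
eef_pos: [0.4462, 0.3685, 0.0966]
tcp_rot: [0.263, 0.655, -0.259, 0.659]
contact_force: [-1.0, -0.0, -1.0]
opening: 0.0
```

Run:
```python
from h import *
log()
C=np.array([.4816,.3303]); a=np.radians(138); dd=np.array([np.cos(a),np.sin(a),0])
plan(np.r_[C,.088]+.035*dd,Rt(48,0),3)
```

```text
t 9.35 q [ 0.516  0.238  1.924 -0.002  0.973 -0.298] p [0.4462 0.3685 0.0966] op 0.0 F [-1. -0. -1.]
[[0.007, 0.686, 0.727], [0.002, 0.727, -0.686], [-1.0, 0.006, 0.003]]
rows 3 dist 0.0195 rot [-1.3  0.2 -0.4]
[[0.06, -0.03, 0.11], [-0.4, 0.1, -0.1]],
[[0.06, -0.03, 0.11], [-0.4, 0.1, -0.1]],
[[0.06, -0.03, 0.11], [-0.4, 0.1, -0.1]],
```

drive_tool:
  series:
    - [[0.06, -0.03, 0.11], [-0.4, 0.1, -0.1]]
    - [[0.06, -0.03, 0.11], [-0.4, 0.1, -0.1]]
    - [[0.06, -0.03, 0.11], [-0.4, 0.1, -0.1]]
    - [[0, 0, 0.1], [0, 0, 0]]
    - [[0, 0, 0.1], [0, 0, 0]]

```text
time: 9.85
eef_pos: [0.4717, 0.345, 0.0958]
tcp_rot: [0.259, 0.657, -0.252, 0.661]
contact_force: [-1.2, 0.4, -0.4]
opening: -0.001
```

drive_tool:
  series:
    - [[0, 0, 0.12], [0, 0, 0]]
    - [[0, 0, 0.12], [0, 0, 0]]
    - [[0, 0, 0.12], [0, 0, 0]]

```text
time: 10.15
eef_pos: [0.4873, 0.3327, 0.0984]
tcp_rot: [0.26, 0.656, -0.251, 0.663]
contact_force: [0.8, 0.2, -0.5]
opening: 0.001
```

Run:
```python
from h import *
log()
C=np.array([.4816,.3303]); a=np.radians(138); dd=np.array([np.cos(a),np.sin(a)])
print((ctrl.get_state()['eef_pos'][:2]-C)@dd)
snap('side','s8'); crop('s8',120,50,260,190,4,'c11')
```

```text
t 10.15 q [ 0.426  0.253  1.901  0.004  0.971 -0.408] p [0.4873 0.3327 0.0984] op 0.001 F [ 0.8  0.2 -0.5]
[[0.014, 0.674, 0.739], [0.01, 0.739, -0.674], [-1.0, 0.016, 0.004]]
-0.0026238938780815593
```

View pics/c11.png

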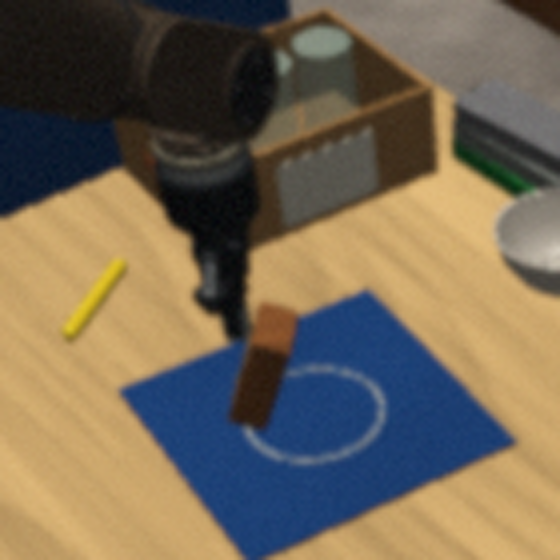

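The clock is leaning about 20° toward the ring, as intended. I'll push a little farther and let it go over.

drive_tool:
  series:
    - [[0.02, 0, 0.15], [0, 0, 0]]
    - [[0.02, 0, 0.15], [0, 0, 0]]
    - [[0, 0, 0.1], [0, 0, 0]]
    - [[0, 0, 0], [0, 0, 0]]
    - [[0, 0, 0], [0, 0, 0]]

```text
time: 10.7
eef_pos: [0.5043, 0.3171, 0.0958]
tcp_rot: [0.261, 0.656, -0.251, 0.663]
contact_force: [-0.4, 0.1, 0.1]
opening: 0.001
```

Run:
```python
from h import *
log()
snap('side','s9'); crop('s9',120,50,260,190,4,'c12')
```

```text
t 10.7 q [ 0.39   0.268  1.888  0.004  0.969 -0.443] p [0.5043 0.3171 0.0958] op 0.001 F [-0.4  0.1  0.1]
[[0.014, 0.674, 0.738], [0.009, 0.738, -0.675], [-1.0, 0.016, 0.004]]
```

View pics/c12.png

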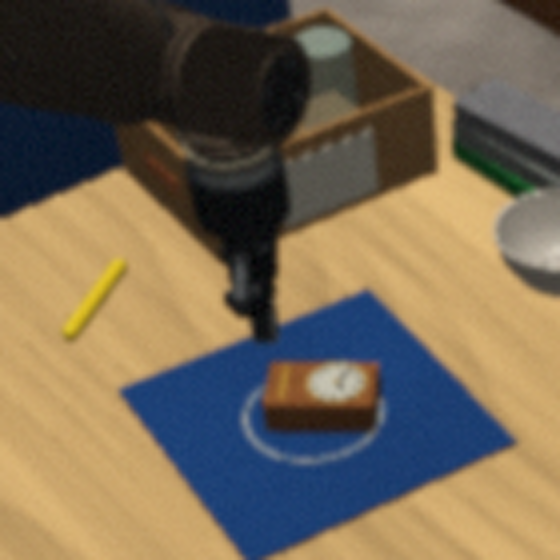

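drive_tool:
  series:
    - [[-0.8, 0, -0.4], [0, 0, 0]]
    - [[-0.9, 0, -0.4], [0, 0, 0]]
    - [[-0.9, 0, -0.4], [0, 0, 0]]
    - [[-0.5, 0, 0], [0, 0, 0]]
    - [[0, 0, 0], [0, 0, 0]]

```text
time: 11.25
eef_pos: [0.4543, 0.3578, 0.2536]
tcp_rot: [0.259, 0.658, -0.252, 0.661]
contact_force: [0.1, 0.3, 0.5]
opening: 0.003
```

Run:
```python
from h import *
log()
snap('scene','sc10'); snap('side','s10'); crop('s10',140,115,255,195,6,'c13');crop('sc10',255,115,385,200,6,'c14')
```

```text
t 11.25 q [ 0.49   0.06   1.814  0.003  1.257 -0.342] p [0.4543 0.3578 0.2536] op 0.003 F [0.1 0.3 0.5]
[[0.007, 0.674, 0.739], [0.008, 0.739, -0.674], [-1.0, 0.011, 0.0]]
```

View pics/c13.png

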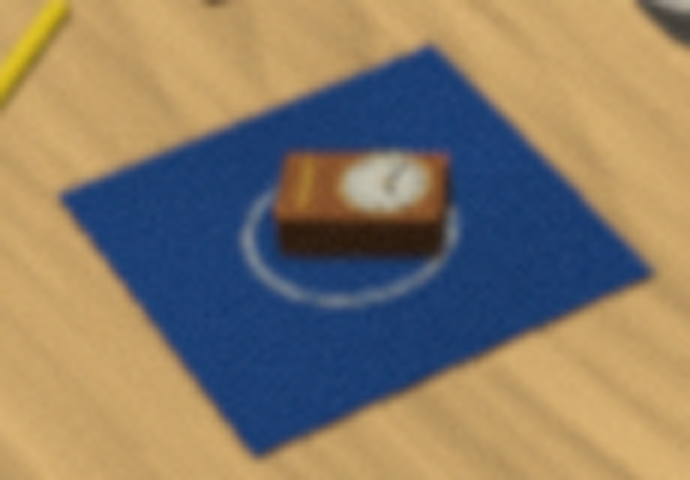

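View pics/c14.png

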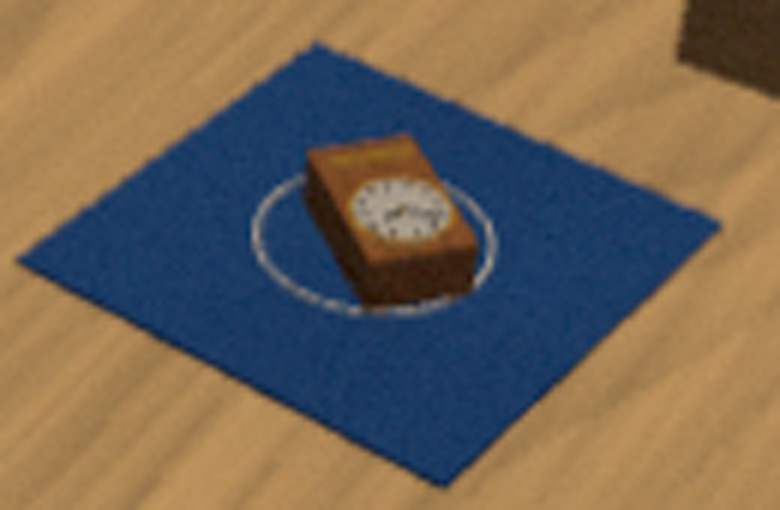

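View pics/sc10.png

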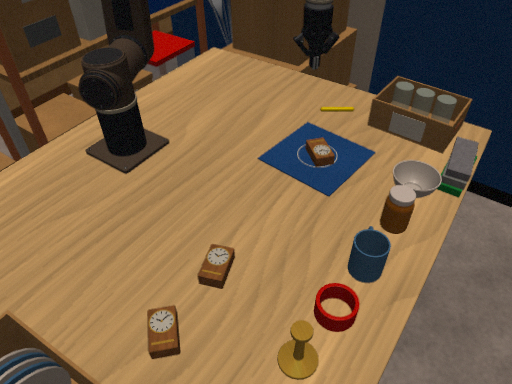

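Run:
```python
from h import *
for f,o,pts in (('side0','s10',0),):pass
def go(f,o,pts,z):
    c=np.load('pics/'+f+'.npz'); return np.mean([pix2w(c,((p[0]+.5)/6-.5+o[0],(p[1]+.5)/6-.5+o[1]),z) for p in pts],0).round(4)
print('clock',go('s10',(140,115),[(288,152),(450,152),(445,222),(275,218)],.04),go('sc10',(255,115),[(305,150),(408,133),(476,245),(367,263)],.04))
print('mat',go('s10',(140,115),[(62,198),(432,45),(654,272),(258,458)],.006),go('sc10',(255,115),[(17,262),(318,42),(722,226),(444,488)],.006))
a=np.load('pics/scene0.npz')['img'].astype(int);b=np.load('pics/sc10.npz')['img'].astype(int)
print('diff others',np.abs(a-b)[235:360,140:240].mean(), np.abs(a-b)[300:380,400:500].mean())
s=ctrl.get_state(); print(s['time'],np.abs(s['dq']).max())
ctrl.sign_off()
```

```text
clock [0.5344 0.2849 0.04  ] [0.5321 0.2842 0.04  ]
mat [0.5241 0.2887 0.006 ] [0.5255 0.2876 0.006 ]
diff others 2.1026666666666665 2.022666666666667
11.35 0.04538614490221779
the job is handed in; nothing more can be done
```

The clock is turned over and lying dial up on the blue mat with its middle inside the white ring, and I have handed the job in. It took about 11.4 s of robot time.

I gripped it across its 58 mm width and turned it a quarter turn to stand on its end on the mat. Then I let go, backed away, and pushed the top gently with closed fingers so it tipped onto its back.

What my last checks showed:
- **Position:** two camera views put the clock's middle within about 10 mm of the mat's centre, and the ring's radius is 60 mm. The two views agree to about 2 mm.
- **How it lies:** it looks flat and dial up in both views.
- **Other clocks:** both look unmoved; the picture around them shows only noise-level change from the first one.
- **Robot:** the arm is clear of everything, with the tool tip at a height of 0.25 m, and the contact forces I read stayed at a few newtons.

No check failed. The final picture was taken just after the tip-over, so I did not look again after handing in.

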